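# Fold shut a row of hinged vial lids with one run of the fingertips

## Task

Four sample vials stand in the red rack with their hinged blue lids open. Starting behind the hinge of the end lid, run your fingertips lightly along the row the way the lids fold, so that they go over one after another until all four are shut flat. Touch the lids only from outside, never their white inner plugs or the open vials, do not lift, tip or push the rack out of place, and leave the loose vial, the sanitiser and the phone alone.

Things in the scene. Friction and masses are not known exactly. Their poses are not given: they have to be found in the camera images.
- rack: Red painted steel vial rack, loose on the table, 52 mm wide (its x), 212 mm long (its y), deck 38 mm high; origin at the centre of its underside, z up. Four white sample vials stand in it in a row, centres at y = -75, -25, +25, +75 mm, on a springy foam pad: pressed from above, a vial sinks about 1 mm at 2 N and 3 mm at 5 N. With vials 0.8 to 1.2 kg; it slides if pushed sideways.
- lid1 (a joint): Opening angle of hinged blue lid 1 (counted from the rack's -y end): 0 = shut flat, about 1.6 = upright; starts at 0.8 to 1.7. Hinged on the -y side of its vial, it folds over towards the rack's +y and stays where it is left; this takes about 0.006 N m. Shut, its top lies 71 mm above the table.
- tab1 (a point): Outer edge of the thumb tab of lid 1, on the lid's outside (upper) face, 44.5 mm from the hinge. The lid is a disc 36 mm across and 4 mm thick with a 13 mm wide tab opposite the hinge.
- hinge1 (a point): Middle of the hinge line of lid 1, 67 mm above the table (level with the vial's rim), 19.5 mm to the -y side of the vial's centre; hinges are 50 mm apart along the rack's y.
- vial1: White open-mouthed vial 1, 34 mm in diameter and 58 mm tall, rim 67 mm above the table; origin under its centre, axes as the rack's. Fingers must not touch it.
- inside1: White sealing plug on the inner face of lid 1, 29 mm across, 4 mm proud; origin on the lid's hinge, y towards the tab, z out of the lid's outside face. Fingers must not touch it.
- lid2 (a joint): Opening angle of hinged blue lid 2 (counted from the rack's -y end): 0 = shut flat, about 1.6 = upright; starts at 0.8 to 1.7. Hinged on the -y side of its vial, it folds over towards the rack's +y and stays where it is left; this takes about 0.006 N m. Shut, its top lies 71 mm above the table.
- tab2 (a point): Outer edge of the thumb tab of lid 2, on the lid's outside (upper) face, 44.5 mm from the hinge. The lid is a disc 36 mm across and 4 mm thick with a 13 mm wide tab opposite the hinge.
- hinge2 (a point): Middle of the hinge line of lid 2, 67 mm above the table (level with the vial's rim), 19.5 mm to the -y side of the vial's centre; hinges are 50 mm apart along the rack's y.
- vial2: White open-mouthed vial 2, 34 mm in diameter and 58 mm tall, rim 67 mm above the table; origin under its centre, axes as the rack's. Fingers must not touch it.
- inside2: White sealing plug on the inner face of lid 2, 29 mm across, 4 mm proud; origin on the lid's hinge, y towards the tab, z out of the lid's outside face. Fingers must not touch it.
- lid3 (a joint): Opening angle of hinged blue lid 3 (counted from the rack's -y end): 0 = shut flat, about 1.6 = upright; starts at 0.8 to 1.7. Hinged on the -y side of its vial, it folds over towards the rack's +y and stays where it is left; this takes about 0.006 N m. Shut, its top lies 71 mm above the table.
- tab3 (a point): Outer edge of the thumb tab of lid 3, on the lid's outside (upper) face, 44.5 mm from the hinge. The lid is a disc 36 mm across and 4 mm thick with a 13 mm wide tab opposite the hinge.
- hinge3 (a point): Middle of the hinge line of lid 3, 67 mm above the table (level with the vial's rim), 19.5 mm to the -y side of the vial's centre; hinges are 50 mm apart along the rack's y.
- vial3: White open-mouthed vial 3, 34 mm in diameter and 58 mm tall, rim 67 mm above the table; origin under its centre, axes as the rack's. Fingers must not touch it.
- inside3: White sealing plug on the inner face of lid 3, 29 mm across, 4 mm proud; origin on the lid's hinge, y towards the tab, z out of the lid's outside face. Fingers must not touch it.
- lid4 (a joint): Opening angle of hinged blue lid 4 (counted from the rack's -y end): 0 = shut flat, about 1.6 = upright; starts at 0.8 to 1.7. Hinged on the -y side of its vial, it folds over towards the rack's +y and stays where it is left; this takes about 0.006 N m. Shut, its top lies 71 mm above the table.
- tab4 (a point): Outer edge of the thumb tab of lid 4, on the lid's outside (upper) face, 44.5 mm from the hinge. The lid is a disc 36 mm across and 4 mm thick with a 13 mm wide tab opposite the hinge.
- hinge4 (a point): Middle of the hinge line of lid 4, 67 mm above the table (level with the vial's rim), 19.5 mm to the -y side of the vial's centre; hinges are 50 mm apart along the rack's y.
- vial4: White open-mouthed vial 4, 34 mm in diameter and 58 mm tall, rim 67 mm above the table; origin under its centre, axes as the rack's. Fingers must not touch it.
- inside4: White sealing plug on the inner face of lid 4, 29 mm across, 4 mm proud; origin on the lid's hinge, y towards the tab, z out of the lid's outside face. Fingers must not touch it.
- spare: A loose, shut sample vial like those in the rack (34 mm diameter, 62 mm tall, blue lid) standing 65 to 95 mm to the rack's -x side; origin under its centre. Leave alone.
- sanitiser: Light blue pump bottle of hand sanitiser, 60 mm in diameter, 155 mm tall to the top of the pump, 110 to 140 mm to the rack's +x side, past its +y end; origin under its centre. Leave alone.
- phone: Phone in a blue case, 72 x 148 x 9 mm, lying 100 to 125 mm to the rack's +x side; origin under its centre. Leave alone.
There are look-alikes about, which are no part of the job. Of the things that look like the rack, the largest one is meant.

How it is judged:
By the outcome, as a careful person would: the job done as asked, in the order asked, and still so for the second after the job is handed in, with the robot touching nothing.
It also fails if it takes over 42 s, if anything falls off the work surface, if the arm or the gripper's body presses on something with over 40 N, if the wrist force passes 120 N, or if a joint passes its speed limit or range.

## Robot

A 6-joint arm with a two-finger parallel gripper is mounted at the origin on the work surface. World frame = base frame: x ahead of the robot, y to its left, z up, the work surface at z = 0. Lengths are in mm, angles in rad, forces in N, time in s.
With the tool pointing down it reaches from about 400 to 925 mm from the base axis. Payload 12.5 kg.
Tool frame: the origin (TCP) lies midway between the tips of the shut fingers; the grasp point (between the pads) lies 19 mm behind it; z points along the fingers, y is the line along which they close (so a half turn about z gives the same grasp; the last joint's range is limited). The gripper opens to 95 mm and grips with 3 to 60 N. Pads are 20 mm wide; open, the fingers measure 119 mm over their backs; the gripper's body (75 mm by 180 mm) begins 59 mm behind the grasp point.
Start: joints at [1.042, 0.491, 1.559, -0, 1.092, -0.106], TCP at [256.433, 569.99, 214.661] pointing down, gripper open.
Joint ranges: [-3.1, 3.1], [-0.84, 2.19], [0.05, 2.79], [-1.13, 4.28], [0.06, 2.93], [-2.69, 2.69]. Speed limits (rad/s): [2.22, 2.22, 2.79, 3.14, 3.14, 3.14].

## Interface

Orientations are given as [roll, pitch, yaw] about the fixed x, y, z axes, in that order (R = Rz(yaw) Ry(pitch) Rx(roll)).
In Python, from cell import state, read_camera, camera_info, env gives the robot as it stands.
- The arm moves only by the tool move_arm, never from a script. Its argument "commands" is a list of rows, each a list of 3 entries, a list of its own where there are three numbers: the shift along the world's x, y, z in cm, then the turn, a rotation vector about the world's x, y, z in degrees, then the opening, from 0 (shut) to 1 (fully open). A call has 1 to 10 rows; each row shifts and turns the commanded pose from where the row before left it; what a row does not reach is not made up. A row lasts 1/10 s, in which the tool goes at most 50 mm and 8.59 degrees, less where a joint would pass 70% of its speed; a pose out of reach is approached as far as the arm can. A call with a gripper value outside its range is refused whole. The fingers move at their own pace and stop on an object; the grip force is fixed at half the most. Time passes only in rows, so rows that do not move let the fingers close. It gives the time, the measured TCP pose, the force, the opening and the grip force at its end, in the units of the state.
- state(): the state, without advancing time (a new reading comes with each control period).
- read_camera(name): name is "side" or "top" or "wrist"; returns the picture (420x560x3 uint8, blue, green, red); there is no depth.
- camera_info(name): a dict with "K" (3x3 intrinsics, pixels), "cam_to_world" (4x4, takes a point from camera to world coordinates). Camera axes: x right, y down, z forward; pixel columns grow to the right and rows downward; lengths in mm; the calibration is good to about 2 mm. A picture is of the moment at which its call begins: read the wrist's pose just before it. camera_info takes no time and is no camera call; for the wrist camera it gives the pose at the moment of the call.
- env.job_done(): hands the job in; it is judged then, once.
The state is a dict: "t": time; "joints": joint angles; "qvel": joint speeds; "tau": joint torques, N m; "eef_pos": TCP position; "tcp_rot": TCP orientation; "ft_force": force on the tool from outside, world axes, zero at the start; "moment": the same for the moment, N m; "opening": opening from 0.0 (shut) to 1.0 (fully open); "grip_force": force on a finger pad.
Only numpy, scipy, OpenCV 4.12 (cv2) and the standard library are available. Lean on these libraries where they do the work, as an engineer would, in place of code of your own. Each camera call takes 0.05 s, during which the arm holds its last target. There are 200 camera calls.

## Working session

There is one attempt and no reset: what is moved stays moved. The work goes in short steps, Python scripts to look and compute and a tool call to move; the robot and the scene stay as the last step left them, time stands still between calls to the robot, and variables do not carry over. Pictures are saved under pics/ and viewed, at most 10 in all, crops included, and the job is handed in when it is done.

Besides the shell and the picture viewer there is one more tool, called after "Request:" as a command line: name --argument value ..., lists and objects as JSON in quotes. move_arm: Moves the arm, as the interface text tells. Its arguments: {"type":"object","properties":{"commands":{"type":"array"}},"required":["commands"]}

```bash
mkdir -p pics
python3 - <<'E'
from cell import state, read_camera, camera_info
import cv2, numpy as np
for n in ("top","side"):
    im=read_camera(n); cv2.imwrite(f"pics/{n}0.png",im)
    c=camera_info(n); print(n,np.round(c["K"],1).tolist(),np.round(c["cam_to_world"],3).tolist())
s=state(); print(s["t"],s["eef_pos"],s["tcp_rot"],s["opening"])
E
```

```text
top [[535.7, 0.0, 280.1], [0.0, 535.7, 210.4], [0.0, 0.0, 1.0]] [[0.03, -0.992, 0.12, 372.266], [-1.0, -0.03, 0.006, 36.817], [-0.002, -0.12, -0.993, 1297.327], [0.0, 0.0, 0.0, 1.0]]
side [[391.7, 0.0, 281.7], [0.0, 391.7, 210.8], [0.0, 0.0, 1.0]] [[0.972, -0.136, 0.189, 398.068], [-0.232, -0.497, 0.836, -527.615], [-0.02, -0.857, -0.514, 403.62], [0.0, 0.0, 0.0, 1.0]]
0.1 [256.30295194 569.79732365 214.11159204] [-3.14059040e+00 -9.50531350e-05  2.71882175e+00] 1.0038945878692396
```

View pics/top0.png

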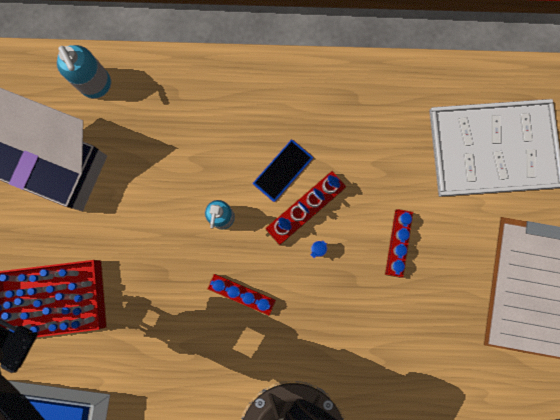

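View pics/side0.png

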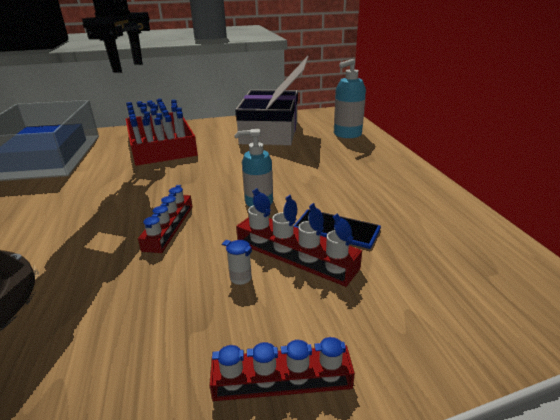

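The top view shows four red racks: the open-lidded one at (306,207), shut ones at (242,294) and (400,243), and a tube box at (50,300). The one at (306,207) fits. It is the largest four-vial rack and its lids are open. The spare (319,249) is on its -x side, the phone (283,170) on +x, and the sanitiser (218,213) is past its +y end. That puts lid 1 at the upper right in the top view and at (342,230) in the side view.

```bash
cat > h.py <<'E'
import cv2, numpy as np
from cell import state, read_camera, camera_info
def ray(n_or_c,uv,z):
    c=camera_info(n_or_c) if isinstance(n_or_c,str) else n_or_c
    T=np.array(c["cam_to_world"]); uv=np.atleast_2d(uv).astype(float)
    d=np.linalg.solve(np.array(c["K"]),np.c_[uv,np.ones(len(uv))].T)
    d=(T[:3,:3]@d).T; o=T[:3,3]
    return o+d*((z-o[2])/d[:,2])[:,None]
def proj(n,P):
    c=camera_info(n) if isinstance(n,str) else n
    T=np.linalg.inv(np.array(c["cam_to_world"])); P=np.atleast_2d(P)
    q=np.array(c["K"])@(T[:3,:3]@P.T+T[:3,3:]); return (q[:2]/q[2]).T
def red(im):
    h=cv2.cvtColor(im,cv2.COLOR_BGR2HSV)
    return cv2.inRange(h,(0,140,50),(8,255,255))|cv2.inRange(h,(172,140,50),(180,255,255))
E
python3 - <<'E'
from h import *
im=cv2.imread("pics/top0.png")
cs,_=cv2.findContours(red(im)[0:420],cv2.RETR_EXTERNAL,cv2.CHAIN_APPROX_NONE)
for c in cs:
    if cv2.contourArea(c)<60: continue
    p=c[:,0,:]
    for z in (38,):
        w=ray("top",p,z)[:,:2].astype(np.float32); r=cv2.minAreaRect(w); print(p.mean(0),z,np.round(r[0],1),np.round(r[1],1),round(r[2],1))
m=red(im); x=m[165:250,255:360]; ys,xs=np.nonzero(x); p=np.c_[xs+255,ys+165]
w=ray("top",p,38)[:,:2].astype(np.float32); r=cv2.minAreaRect(w); print("all",r, cv2.boxPoints(r))
a=cv2.resize(im[160:265,240:380],None,fx=5.4,fy=5.4,interpolation=cv2.INTER_CUBIC); cv2.imwrite("pics/crop1.png",a)
E
```

```text
[241.50344828 294.67931034] 38 [325.  128.3] [156.7  40.4] 68.8
[ 53.39031079 298.00091408] 38 [299.7 568.7] [163.  241.2] 8.6
[395.60204082 243.18877551] 38 [ 456.5 -236.8] [ 42.7 156.8] 81.9
[305.25882353 207.67647059] 38 [533.8 -16.3] [ 53.5 212.2] 42.8
all ((533.7781372070312, -16.311241149902344), (53.52054977416992, 212.15599060058594), 42.816959381103516) [[ 442.0519    43.31217]
 [ 586.2455  -112.31035]
 [ 625.5044   -75.93465]
 [ 481.3108    79.68787]]
```

View pics/crop1.png

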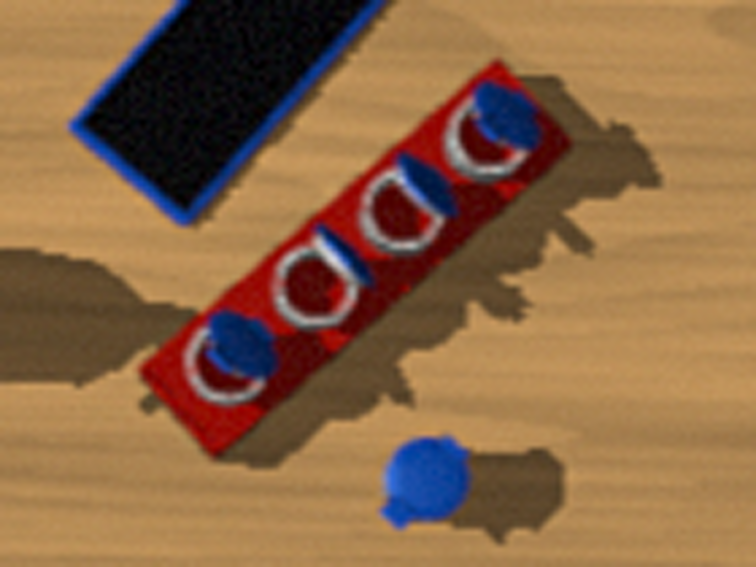

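The measured rack is 53.5 x 212 mm, which matches the description. Its centre is at about (534,-16) with +y along (-0.680, 0.733). Lids 1 and 4 are part-folded; lids 2 and 3 are near upright. I'll shut the gripper, turn it so the closing line runs along the row, and go behind hinge 1.

Request:
move_arm --commands '[[[1.83, -3.41, 0], [0, 0, -5.65], 0], [[1.83, -3.41, 0], [0, 0, -5.65], 0], [[1.83, -3.41, 0], [0, 0, -5.65], 0], [[1.83, -3.41, 0], [0, 0, -5.65], 0], [[1.83, -3.41, 0], [0, 0, -5.65], 0], [[1.83, -3.41, 0], [0, 0, -5.65], 0], [[1.83, -3.41, 0], [0, 0, -5.65], 0], [[1.83, -3.41, 0], [0, 0, -5.65], 0], [[1.83, -3.41, 0], [0, 0, -5.65], 0], [[1.83, -3.41, 0], [0, 0, -5.65], 0]]'

```text
t: 1.1
eef_pos: [439.8, 227.5, 214.5]
tcp_rot: [-3.141, 0.0, 1.729]
ft_force: [0.1, 0.0, 1.1]
opening: 0.214
grip_force: 0.0
```

Request:
move_arm --commands '[[[1.83, -3.41, 0], [0, 0, -5.65], 0], [[1.83, -3.41, 0], [0, 0, -5.65], 0], [[1.83, -3.41, 0], [0, 0, -5.65], 0], [[1.83, -3.41, 0], [0, 0, -5.65], 0], [[1.83, -3.41, 0], [0, 0, -5.65], 0], [[1.83, -3.41, 0], [0, 0, -5.65], 0], [[1.83, -3.41, 0], [0, 0, -5.65], 0], [[1.83, -3.41, 0], [0, 0, -5.65], 0], [[1.83, -3.41, 0], [0, 0, -5.65], 0], [[1.83, -3.41, 0], [0, 0, -5.65], 0]]'

```text
t: 2.1
eef_pos: [622.9, -113.5, 214.3]
tcp_rot: [-3.141, 0.0, 0.742]
ft_force: [0.8, 0.6, -0.2]
opening: 0.007
grip_force: 0.0
```

Request:
move_arm --commands '[[[0, 0, 0], [0, 0, 0], 0], [[0, 0, 0], [0, 0, 0], 0], [[0, 0, 0], [0, 0, 0], 0]]'

```text
t: 2.4
eef_pos: [621.9, -111.3, 214.4]
tcp_rot: [-3.141, 0.0, 0.748]
ft_force: [0.7, -0.4, 0.1]
opening: 0.003
grip_force: 0.0
```

Run:
```python
from h import *
s=state(); print(s["eef_pos"],s["tcp_rot"],s["opening"],s["ft_force"])
c=camera_info("wrist"); im=read_camera("wrist"); cv2.imwrite("pics/w0.png",im); print(np.round(c["cam_to_world"],3).tolist(),c["K"][0][0])
import pickle; pickle.dump(c,open("w0.pkl","wb"))
m=red(im); cs,_=cv2.findContours(m,cv2.RETR_EXTERNAL,cv2.CHAIN_APPROX_NONE)
k=max(cs,key=cv2.contourArea)[:,0,:]; print(k.min(0),k.max(0))
r=cv2.minAreaRect(ray(c,k,38)[:,:2].astype(np.float32)); print(r)
```

```text
[ 621.93505412 -111.29701456  214.42967651] [-3.14085129e+00  3.69557983e-04  7.47691698e-01] 0.003103124173250833 [ 0.65163032 -0.40988141  0.13245804]
[[0.681, -0.705, -0.197, 677.132], [-0.733, -0.656, -0.181, -59.846], [-0.002, 0.268, -0.963, 383.937], [0.0, 0.0, 0.0, 1.0]] 359.5458754714593
[ 37 152] [257 207]
((537.9614868164062, -14.886741638183594), (54.92873764038086, 213.0388946533203), 42.9144287109375)
```

View pics/w0.png

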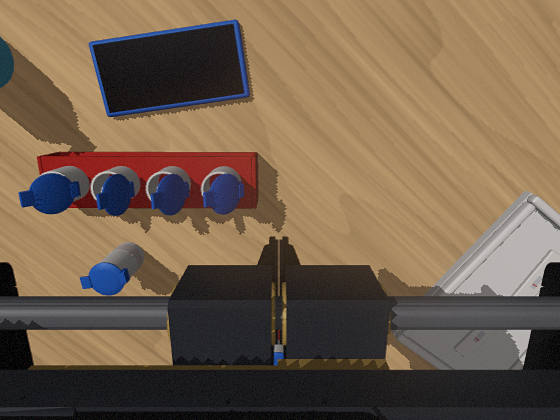

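Wrist view: the rack spans x 37–257, y 152–207 with the lids opening toward the left (+y). The fingertip at (278,240) is behind hinge 1. The top and wrist estimates agree within 4 mm, so I'll take the mean centre, about (535.5,-15.9).

Request:
move_arm --commands '[[[0.2, 0, -3.1], [0, 0, 0], 0], [[0, 0, -3.1], [0, 0, 0], 0], [[0, 0, -3.1], [0, 0, 0], 0], [[0, 0, -3.2], [0, 0, 0], 0], [[0, 0, 0], [0, 0, 0], 0], [[0, 0, 0], [0, 0, 0], 0], [[0, 0, 0], [0, 0, 0], 0]]'

```text
t: 3.15
eef_pos: [625.2, -111.8, 91.6]
tcp_rot: [3.139, -0.001, 0.747]
ft_force: [0.4, 0.8, -0.5]
opening: 0.005
grip_force: 0.0
```

Run:
```python
from h import *
s=state(); print(s["eef_pos"],s["ft_force"])
c=camera_info("wrist"); im=read_camera("wrist"); sd=read_camera("side")
a=cv2.resize(sd[170:300,210:430],None,fx=3.4,fy=3.4,interpolation=cv2.INTER_CUBIC)
cv2.imwrite("pics/s1.png",a)
for z in (38,):
  k=max(cv2.findContours(red(im),cv2.RETR_EXTERNAL,cv2.CHAIN_APPROX_NONE)[0],key=cv2.contourArea)[:,0,:]
  print(k.min(0),k.max(0),cv2.minAreaRect(ray(c,k,z)[:,:2].astype(np.float32)))
```

```text
[ 625.24318703 -111.83334827   91.64421188] [ 0.38298093  0.84505214 -0.51124629]
[  0 176] [245 261] ((558.5770263671875, -35.417694091796875), (58.07733154296875, 158.3133544921875), 42.83952331542969)
```

View pics/s1.png

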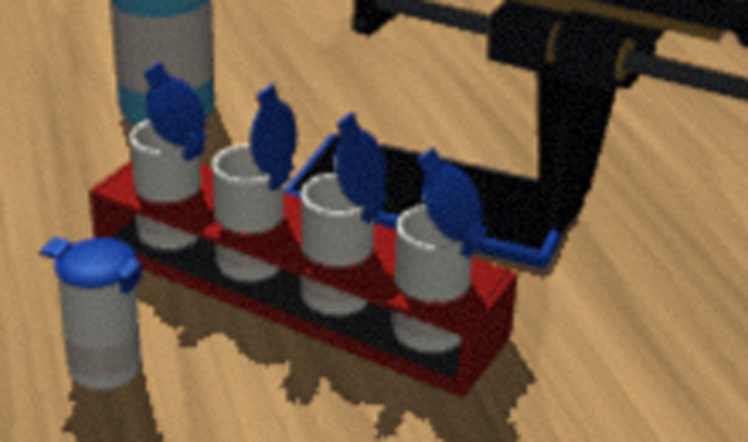

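Request:
move_arm --commands '[[[0, 0, 0], [0, 0, 0], 0], [[0, 0, 0], [0, 0, 0], 0]]'

```text
t: 3.45
eef_pos: [624.6, -112.1, 90.4]
tcp_rot: [3.141, -0.001, 0.747]
ft_force: [-0.6, 0.1, -0.3]
opening: 0.003
grip_force: 0.0
```

Run:
```python
from h import *
for i in range(3):
    s=state(); print(s["eef_pos"],s["ft_force"]); im=read_camera("wrist")
c=camera_info("wrist")
O=np.array([535.5,-15.9]);u=np.array([-.68,.733]);v=np.array([.733,.68])
for n,cc,I in(("wrist",c,im),("top",camera_info("top"),cv2.imread("pics/top0.png")),("side",camera_info("side"),cv2.imread("pics/side0.png"))):
    m=red(I); ys,xs=np.nonzero(m); p=np.c_[xs,ys]
    w=ray(cc,p,38)[:,:2]-O; a=np.c_[w@v,w@u]; k=(abs(a[:,0])<45)&(abs(a[:,1])<125)
    print(n,np.percentile(a[k],0.5,axis=0),np.percentile(a[k],99.5,axis=0))
    # white vial rims at z=67
    h=cv2.cvtColor(I,cv2.COLOR_BGR2HSV); ys,xs=np.nonzero((h[...,1]<45)&(h[...,2]>120)); 
    w=ray(cc,np.c_[xs,ys],67)[:,:2]-O; b=np.c_[w@v,w@u]
    for y in(-75,-25,25,75):
        q=b[(abs(b[:,0])<25)&(abs(b[:,1]-y)<24)]
        if len(q)>5: print("  ",y,np.percentile(q,2,axis=0).round(1),np.percentile(q,98,axis=0).round(1))
    print("  tcp proj",proj(cc,s["eef_pos"]).round())
```

```text
[ 624.62763782 -112.06805811   90.40081006] [-0.61194473  0.13094152 -0.28930963]
[ 624.55007143 -112.0420098    90.16895872] [ 0.41116918 -0.36226015  0.41798692]
[ 624.48411178 -112.1033805    89.99125567] [-0.7461712  -0.27683091 -0.63137609]
wrist [ -25.40882707 -108.42165759] [32.28261395 45.69168934]
   -75 [ -4.7 -84.4] [ 23.2 -58.6]
   -25 [ -2.9 -40.7] [23.8 -8.7]
   25 [12.2  2.9] [23.8 24.7]
  tcp proj [[279. 258.]]
top [ -27.98482884 -104.29590471] [ 24.44161772 106.24520067]
   -75 [-17.1 -70.9] [ 11.6 -54.9]
   -25 [-17.1 -32.7] [14.6 -6.7]
   25 [-17.6  11.5] [14.5 43.2]
   75 [-18.3  75.2] [15.1 92.2]
  tcp proj [[349. 166.]]
side [ -43.59652084 -122.11978735] [ 22.1223201  101.35422572]
   -75 [-20.2 -83. ] [  2.6 -60.9]
   -25 [-20.3 -40.2] [  8.4 -11.5]
   25 [-19.1   8.4] [ 7.2 38.8]
   75 [-19.6  64.5] [ 0.1 88.6]
  tcp proj [[374. 233.]]
```

Tool is in place (lateral error under 1 mm, front edge about 24 mm behind hinge 1). Sweeping lid 1.

Request:
move_arm --commands '[[[-0.34, 0.37, 0], [0, 0, 0], 0], [[-0.34, 0.37, 0], [0, 0, 0], 0], [[-0.34, 0.37, 0], [0, 0, 0], 0], [[-0.34, 0.37, 0], [0, 0, 0], 0], [[-0.34, 0.37, 0], [0, 0, 0], 0], [[-0.34, 0.37, 0], [0, 0, 0], 0], [[-0.34, 0.37, -0.1], [0, 0, 0], 0], [[-0.34, 0.37, -0.4], [0, 0, 0], 0], [[-0.34, 0.37, -0.5], [0, 0, 0], 0], [[-0.34, 0.37, -0.5], [0, 0, 0], 0]]'

```text
t: 4.6
eef_pos: [590.2, -74.7, 74.2]
tcp_rot: [3.141, -0.0, 0.747]
ft_force: [-0.1, -0.8, -0.3]
opening: 0.002
grip_force: 0.2
```

Request:
move_arm --commands '[[[-0.34, 0.37, -0.3], [0, 0, 0], 0], [[-0.24, 0.26, -0.1], [0, 0, 0], 0], [[0, 0, 0], [0, 0, 0], 0], [[0, 0, 0], [0, 0, 0], 0], [[0, 0, 0], [0, 0, 0], 0], [[0, 0, 0], [0, 0, 0], 0]]'

```text
t: 5.2
eef_pos: [584.7, -68.7, 70.8]
tcp_rot: [3.141, -0.0, 0.747]
ft_force: [-1.0, 1.4, 1.4]
opening: 0.002
grip_force: 0.7
```

Run:
```python
from h import *
sd=read_camera("side")
for i in range(4):
    s=state(); print(s["t"],s["eef_pos"].round(1),s["ft_force"].round(2)); read_camera("top")
a=cv2.resize(sd[170:300,210:430],None,fx=3.4,fy=3.4,interpolation=cv2.INTER_CUBIC)
cv2.imwrite("pics/s2.png",a)
```

```text
5.25 [584.7 -68.7  70.7] [-0.93  1.53  1.4 ]
5.3 [584.6 -68.8  70.7] [-0.45  0.72  1.55]
5.35 [584.7 -68.7  70.7] [0.69 0.85 1.48]
5.4 [584.7 -68.7  70.7] [-0.33 -0.15  0.8 ]
```

View pics/s2.png

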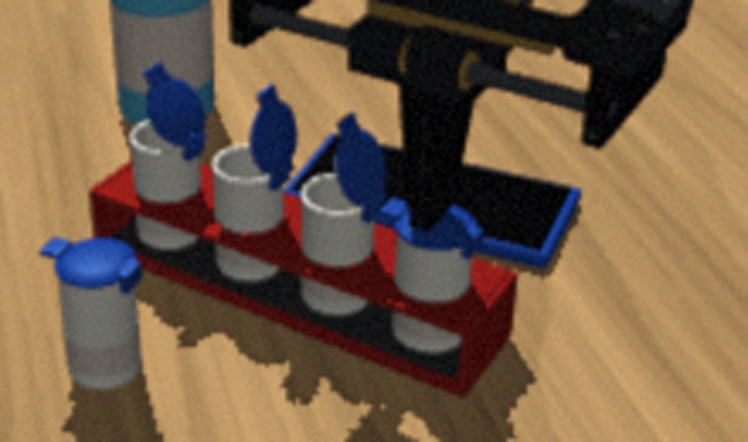

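Lid 1 is shut under the tip with about 1 N of press, and the rack looks unmoved. Next is lid 2, then 3.

Request:
move_arm --commands '[[[0, 0, 0.9], [0, 0, 0], 0], [[0, 0, 1.0], [0, 0, 0], 0], [[-0.34, 0.37, 0], [0, 0, 0], 0], [[-0.34, 0.37, 0], [0, 0, 0], 0], [[-0.34, 0.37, 0], [0, 0, 0], 0], [[-0.34, 0.37, 0], [0, 0, 0], 0], [[-0.34, 0.37, -0.1], [0, 0, 0], 0], [[-0.34, 0.37, -0.4], [0, 0, 0], 0], [[-0.34, 0.37, -0.5], [0, 0, 0], 0], [[-0.34, 0.36, -0.5], [0, 0, 0], 0]]'

```text
t: 6.45
eef_pos: [557.1, -38.9, 74.1]
tcp_rot: [3.142, 0.0, 0.747]
ft_force: [1.1, 0.1, -0.2]
opening: 0.003
grip_force: 0.2
```

Request:
move_arm --commands '[[[-0.34, 0.36, -0.3], [0, 0, 0], 0], [[-0.34, 0.36, -0.1], [0, 0, 0], 0], [[0, 0, 0], [0, 0, 0], 0], [[0, 0, 0], [0, 0, 0], 0], [[0, 0, 0], [0, 0, 0], 0], [[0, 0, 0], [0, 0, 0], 0]]'

```text
t: 7.05
eef_pos: [550.7, -32.1, 70.7]
tcp_rot: [3.142, -0.0, 0.746]
ft_force: [-1.2, 0.6, 1.9]
opening: 0.005
grip_force: 0.7
```

Run:
```python
from h import *
sd=read_camera("side")
for i in range(4):
    s=state(); print(s["t"],s["eef_pos"].round(1),s["ft_force"].round(2)); read_camera("top")
a=cv2.resize(sd[170:300,210:430],None,fx=3.4,fy=3.4,interpolation=cv2.INTER_CUBIC)
cv2.imwrite("pics/s3.png",a)
```

```text
7.1 [550.7 -32.1  70.7] [-0.58  1.35  0.93]
7.15 [550.7 -32.1  70.7] [-0.35  1.28  1.05]
7.2 [550.7 -32.   70.7] [-0.14  0.01  2.21]
7.25 [550.7 -32.   70.7] [-0.33  1.29  1.85]
```

View pics/s3.png

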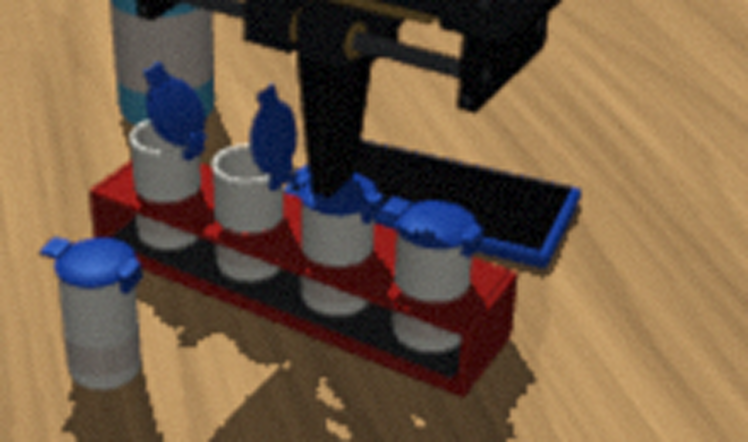

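Lids 1 and 2 are shut and the rack hasn't moved. Before continuing I'll check the sanitiser's clearance to the gripper body.

Run:
```python
from h import *
O=np.array([535.5,-15.9]);u=np.array([-.68,.733]);v=np.array([.733,.68])
for z,uv in((120,(218,213)),(150,(214,211))):
    w=ray("top",uv,z)[0,:2]-O; print(z,w@v,w@u)
w=ray("side",(258,203),0)[0,:2]-O; print(w@v,w@u)
```

```text
120 110.6330466473723 165.3845620091286
150 114.66759708948777 168.67100916296977
106.32403275917986 157.70917100707837
```

Request:
move_arm --commands '[[[0, 0, 0.9], [0, 0, 0], 0], [[0, 0, 1.0], [0, 0, 0], 0], [[-0.34, 0.37, 0], [0, 0, 0], 0], [[-0.34, 0.37, 0], [0, 0, 0], 0], [[-0.34, 0.37, 0], [0, 0, 0], 0], [[-0.34, 0.37, 0], [0, 0, 0], 0], [[-0.34, 0.37, -0.1], [0, 0, 0], 0], [[-0.34, 0.37, -0.4], [0, 0, 0], 0], [[-0.34, 0.37, -0.5], [0, 0, 0], 0], [[-0.34, 0.36, -0.5], [0, 0, 0], 0]]'

```text
t: 8.3
eef_pos: [523.1, -2.2, 74.1]
tcp_rot: [-3.142, 0.0, 0.747]
ft_force: [-0.1, -0.8, 0.3]
opening: 0.008
grip_force: 0.2
```

Request:
move_arm --commands '[[[-0.34, 0.36, -0.3], [0, 0, 0], 0], [[-0.34, 0.36, -0.1], [0, 0, 0], 0], [[0, 0, 0], [0, 0, 0], 0], [[0, 0, 0], [0, 0, 0], 0], [[0, 0, 0], [0, 0, 0], 0], [[0, 0, 0], [0, 0, 0], 0]]'

```text
t: 8.9
eef_pos: [516.7, 4.6, 70.7]
tcp_rot: [3.141, -0.0, 0.746]
ft_force: [-0.7, 1.5, 1.9]
opening: 0.008
grip_force: 0.7
```

Sanitiser is about 110 mm to the side, giving roughly 40 mm of clearance. Lid 3 gave the same signature as the others. Now lid 4, then a vertical retreat.

Request:
move_arm --commands '[[[0, 0, 0.9], [0, 0, 0], 0], [[0, 0, 1.0], [0, 0, 0], 0], [[-0.34, 0.37, 0], [0, 0, 0], 0], [[-0.34, 0.37, 0], [0, 0, 0], 0], [[-0.34, 0.37, 0], [0, 0, 0], 0], [[-0.34, 0.37, 0], [0, 0, 0], 0], [[-0.34, 0.37, -0.1], [0, 0, 0], 0], [[-0.34, 0.37, -0.4], [0, 0, 0], 0], [[-0.34, 0.37, -0.5], [0, 0, 0], 0], [[-0.34, 0.36, -0.5], [0, 0, 0], 0]]'

```text
t: 9.9
eef_pos: [489.1, 34.5, 74.1]
tcp_rot: [3.142, 0.0, 0.747]
ft_force: [0.8, -0.5, -0.5]
opening: 0.003
grip_force: 0.2
```

Request:
move_arm --commands '[[[-0.34, 0.36, -0.3], [0, 0, 0], 0], [[-0.34, 0.36, -0.1], [0, 0, 0], 0], [[0, 0, 0], [0, 0, 0], 0], [[0, 0, 0], [0, 0, 0], 0], [[0, 0, 0], [0, 0, 0], 0], [[0, 0, 0], [0, 0, 0], 0]]'

```text
t: 10.5
eef_pos: [482.7, 41.3, 70.8]
tcp_rot: [3.141, -0.0, 0.746]
ft_force: [-1.3, 1.1, 0.9]
opening: 0.008
grip_force: 0.7
```

Request:
move_arm --commands '[[[0, 0, 1], [0, 0, 0], 0], [[0, 0, 2], [0, 0, 0], 0], [[0, 0, 4], [0, 0, 0], 0], [[0, 0, 4], [0, 0, 0], 0], [[0, 0, 4], [0, 0, 0], 0], [[0, 0, 0], [0, 0, 0], 0], [[0, 0, 0], [0, 0, 0], 0]]'

```text
t: 11.2
eef_pos: [482.6, 41.3, 221.6]
tcp_rot: [3.14, -0.001, 0.746]
ft_force: [0.1, 0.1, -0.9]
opening: 0.004
grip_force: 0.0
```

Run:
```python
from h import *
sd=read_camera("side"); t=read_camera("top"); s=state(); print(s["t"],s["eef_pos"].round(1),s["ft_force"].round(2))
a=cv2.resize(sd[170:300,210:430],None,fx=3.4,fy=3.4,interpolation=cv2.INTER_CUBIC)
cv2.imwrite("pics/s4.png",a)
c=red(t); O=np.array([535.5,-15.9])
for cc in cv2.findContours(c,cv2.RETR_EXTERNAL,cv2.CHAIN_APPROX_NONE)[0]:
    if cv2.contourArea(cc)>60: print(cv2.minAreaRect(ray("top",cc[:,0,:],38)[:,:2].astype(np.float32)))
```

```text
11.3 [482.1  41.4 220. ] [-0.17 -0.51  0.3 ]
((356.7608337402344, 176.85177612304688), (43.55692672729492, 16.13593292236328), 72.32023620605469)
((299.46343994140625, 570.404052734375), (162.96583557128906, 244.8872833251953), 8.632023811340332)
((456.3313903808594, -236.6748504638672), (43.37671661376953, 156.66481018066406), 81.70232391357422)
((583.9846801757812, -71.08007049560547), (52.756507873535156, 63.206336975097656), 42.88987731933594)
```

View pics/s4.png

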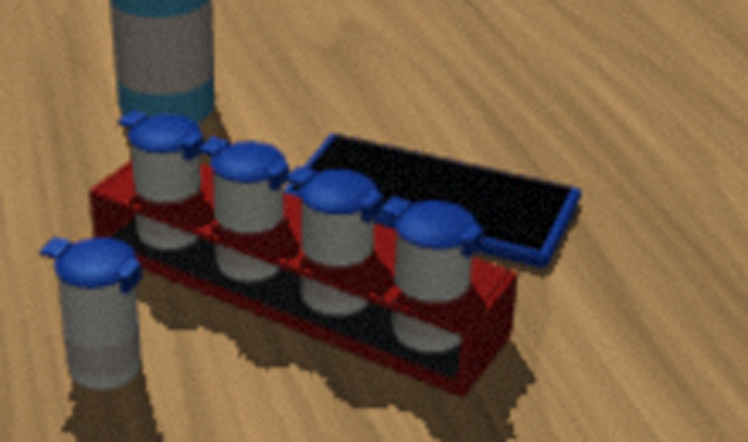

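All four lids (at (165,130), (248,160), (340,190) and (437,222) in the crop) lie flat like the spare's. The rack edges are where they were before the sweep.

```bash
python3 -c "
from cell import env; print(env.job_done())"
```

```text
the job is handed in; nothing more can be done
None
```

All four lids were folded shut flat in order, 1 to 4, with light presses of about 1–2 N; in the pictures the rack hadn't shifted, nothing else was touched, and the job was handed in at about 11 s.

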